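Unfold the crank of a column clamp and clamp the column

TASK

The steel LC column lies loose in the V of the small bench clamp. Swing up the clamp's stowed crank handle until it stands upright, press it down into its socket so that it locks, then crank clockwise (seen from above) until the jaw grips the column firmly, going by the feel of the crank so as not to crush it. Leave the handle up and locked, and do not disturb the other loose things on the bench.

Things in the scene. Friction and masses are not known exactly. Their poses are not given: they have to be found in the camera images.
- clamp: Small grey bench clamp bolted to the worktop: base plate 156 x 110 mm, two upright guide rods, a top bridge (128 x 44 mm, its top at 154 mm) and a crank above it. Origin: centre of the base's underside; z up is also the spindle's axis. The column lies along its y, the rods stand at x = -50 and +50 mm.
- clamp_axis (a point): Point on the vertical spindle axis, 158 mm above the worktop, under the crank's hub. The crank turns about it and starts with its arm pointing towards the robot, up to 80 degrees either side; clockwise from above lowers the jaw 24 mm a turn (0.4 to 1.1 turns until it touches). Turning takes a steady drag of about 6 N at the handle (4 N remain in a pause); the screw stays where it is left.
- handle_pivot (a point): Hinge pin of the folding handle at the end of the steel crank arm: 45 mm from the spindle axis, 35 mm above clamp_axis. The arm (14 mm wide) runs level from the axis to here, its top 13 mm below the pin; yoke cheeks 22 mm wide rise 7 mm above the pin.
- handle_grip (a point): Middle of the black barrel-shaped handle: 19 mm thick here, 14 mm at its ends, 48 mm long, spinning freely on its stem. 42 mm from handle_pivot (32 mm once pressed home); free end 24 mm further. x axis: along the handle to its free end. Stowed it lies level over the arm, from the pin back across the spindle; reach no deeper than 12 mm below its middle there.
- handle_fold (a joint): Angle of the handle about the pin, rad: 0 = stowed flat, 1.57 = upright against its stop. Its free end rises from above the spindle and swings outward, away from the spindle, in the plane of the crank arm. Light friction (about 1.2 N at the handle's middle), so it stays where it is left.
- handle_press (a joint): How far the handle is pushed in along its own length, m: 0 = out (start), 0.010 = home. It enters the socket only when upright to about 0.1 rad; keep it pulled out until then. Pushing it down takes about 8 N all the way, then it bottoms hard; friction keeps it in. Home, its square foot stops it from folding. Over 0.007 counts as locked.
- jaw: Steel carrier (46 x 40 mm) of the black jaw pad, sprung stiffly under the crosshead. The pad is set on an adjusting screw: its underside lies 18 to 24 mm below this origin, differently each time. Once the pad bears on the column, the push at the handle climbs by about 0.3 N a degree (0.085 N per N of jaw force): 3 to 6 N above the running drag is a firm hold, over 8 N above it crushes the tube.
- column: Steel LC column, tube 10 mm thick, 188 mm long with the end fittings (16 mm), lying along the clamp's y in the V block, its axis 52 mm above the worktop. Origin: under the middle, 7 mm below the axis. Leave it where it lies.
- spanner_small: Loose open-ended spanner, 120 x 18 x 5 mm, lying left of the clamp. Bystander.
- spanner_large: Loose open-ended spanner, 160 x 28 x 5 mm, lying left of the small one. Bystander.
- fitting_a: Loose black finger-tight fitting, 42 x 12 mm, right of the clamp. Bystander.
- fitting_b: Loose beige finger-tight fitting, 42 x 12 mm, right of the clamp. Bystander.
- beaker: Small beaker, 45 mm wide, 56 mm high, right of the clamp and behind. Bystander.
- squeeze_bottle: Squeeze bottle with a bent spout, 215 mm high, well to the right of the clamp. Bystander.
- rack: Rack of small vials, 175 x 62 x 39 mm, well to the left. Bystander.
- pen: Marker pen, 135 mm long, at the front right. Bystander.

How it is judged:
On the way, in this order (a step that is already met when the one before it is completed fails the run):
1. the handle stands upright and is pressed home in its socket (value of joint handle_fold above 1.4 rad and value of joint handle_press above 0.007 m), for 0.2 s.
2. the jaw bears firmly on the column (contact force between jaw and column above 25 N), for 0.2 s.
At the end, for the whole second after the job is handed in: the jaw presses on the column with over 25 N (never over 100 N), the column lies along the V within 3 cm of the middle, and the handle stands upright (over 1.4 rad) and pushed in by over 7 of its 10 mm (all of step 1 and contact force between jaw and column above 25 N and y of column in the frame of clamp between -0.03 and 0.03 m and angle between the y axis of column and the y axis of clamp, either way round below 0.1 rad); the robot touches nothing.
It fails at once if the column is crushed: over 100 N from the jaw (contact force between jaw and column above 100 N).
It fails at once if a bystander is shifted by more than 2 cm (distance of any of spanner_small, spanner_large, fitting_a, fitting_b, beaker, squeeze_bottle, rack, pen from where it was at the start of the episode above 0.02 m).
It also fails if it takes over 72 s, if anything falls off the work surface, if the arm or the gripper's body presses on something with over 40 N, if the wrist force passes 120 N, or if a joint passes its speed limit or range.

ROBOT

A 7-joint arm with a two-finger parallel gripper is mounted at the origin on a cart in front of the work surface, level with it; the furniture and walls round the work are solid. World frame = base frame: x ahead of the robot, y to its left, z up, the work surface at z = 0. Lengths are in m, angles in rad, forces in N, time in s.
With the tool pointing down it reaches from about 0.4 to 0.85 m from the base axis. Payload 10.4 kg.
Tool frame: the origin (TCP) lies at the very end of the fingers, on their centre line; the grasp point (between the pads) lies 19 mm behind it; x points along the fingers, y is the direction in which the jaws open and shut, and the axes are right-handed (so a half turn about x gives the same grasp; the last joint's range is limited). The gripper opens to 85 mm and grips with 20 to 120 N. Pads are 22 mm wide; open, the fingers measure 114 mm over their backs; the gripper's body (76 mm by 85 mm) begins 54 mm behind the grasp point. The pads swing forward as they close: fully open they stand 13 mm farther back than shut.
Start: joints at [-1.134, 0.332, -0.065, 1.46, 0.022, 1.35, -0.088], TCP at [0.277, 0.56, 0.231] pointing down, gripper open.
Joint ranges: [-2.6, 2.6], [-0.5, 2.12], [-1.47, 1.34], [0.16, 2.42], [-1.27, 4.41], [0.06, 2.06], [-2.6, 2.6]. Speed limits (rad/s): [2.22, 2.22, 2.79, 2.79, 3.14, 3.14, 3.14].

INTERFACE

Orientations are given as a unit quaternion [x, y, z, w].
In Python, from workcell import monitor, camera, ticket, regions_of gives the robot as it stands.
- The arm moves only by the tool step_arm, never from a script. Its argument "increments" is a list of rows, each a list of 5 numbers: the finger opening in m, from 0 to 0.0854, then the shift along the world's x, y, z in m, then the turn about the world's z in rad. A call has 1 to 12 rows; each row shifts and turns the commanded pose from where the row before left it; what a row does not reach is not made up. A row lasts 1/12 s, in which the tool goes at most 41.7 mm and 7.16 degrees, less where a joint would pass 70% of its speed; a pose out of reach is approached as far as the arm can. A call with a gripper value outside its range is refused whole. The fingers move at their own pace and stop on an object; "force" is the grip in N (left out, the last holds). Time passes only in rows, so rows that do not move let the fingers close. It gives the time, the measured TCP pose, the force and the opening at its end, in the units of the state.
- monitor.get_obs(): the state, without advancing time (a new reading comes with each control period).
- camera(name): name is "scene" or "top" or "wrist"; returns a dict with "color" (400x640x3 uint8, red, green, blue), "range_z" (400x640 float32, m along the optical axis (not along the pixel's ray), 0 where there is no reading), "fx", "fy", "cx", "cy" (pixels), "k1" (the pictures are not rectified: a ray, as slopes to the right and down, at radius r is drawn at 1 + k1 r^2 times it, then the intrinsics apply), "cam_to_world" (4x4, takes a point from camera to world coordinates). Camera axes: x right, y up, looking along -z (the intrinsics and any distortion apply to the point x, -y, -z); pixel columns grow to the right and rows downward; lengths in m; the calibration is good to about 2 mm. A picture is of the moment at which its call begins.
- ticket.hand_in(): hands the job in, once; it reports no verdict.
Trained networks look in a picture, given as the dict that the camera call returned (one of the last four; its "shot" number tells which), for a name from the list of things; names that differ only in an ending like _2 or _b are one class to them, and where a whole thing is asked for, a point or a joint stands for the part that bears it (a point fixed in the world has none). Each returns a list of dicts, best first, with "p" (0 to 1); they miss things now and then, are a little off and sometimes report something else, mostly with a low value. They report only what shows in the picture. A call takes as long as a camera call.
- regions_of(picture, query): "region" (400x640 bool, what is visible of it) and "centre" ([row, column] in pixels, amid what is visible of it).
The state is a dict: "clock": time; "joint_pos": joint angles; "joint_velocities": joint speeds; "tau": joint torques, N m; "position": TCP position; "ee_rot": TCP orientation; "ft_force": force on the tool from outside, world axes, zero at the start; "torque": the same for the moment, N m; "grip_width": opening from 0.0 (shut) to 1.0 (fully open).
Only numpy, scipy, OpenCV 4.12 (cv2) and the standard library are available. Lean on these libraries where they do the work, as an engineer would, in place of code of your own. Each camera call takes 0.05 s, during which the arm holds its last target. There are 200 camera calls.

## Working session

There is one attempt and no reset: what is moved stays moved. The work goes in short steps, Python scripts to look and compute and a tool call to move; the robot and the scene stay as the last step left them, time stands still between calls to the robot, and variables do not carry over. Pictures are saved under pics/ and viewed, about 8 in all and at most 12, crops included, and the job is handed in when it is done.

Besides the shell and the picture viewer there is one more tool, called after "Call:" as a command line: name --pt "numbers of a row" for each row, then --argument value for the rest. step_arm: Moves the arm, as the interface text tells. Its arguments: {"type":"object","properties":{"increments":{"type":"array"},"force":{"type":"number"}},"required":["increments"]}

```bash
ls; mkdir -p pics; cat > h.py <<'E'
import numpy as np, cv2
from workcell import monitor, camera, ticket, regions_of
def cloud(p):
    v,u=np.mgrid[0:400,0:640]
    xy=np.stack([u.ravel(),v.ravel()],1).astype(float)
    K=np.array([[p['fx'],0,p['cx']],[0,p['fy'],p['cy']],[0,0,1.]])
    s=cv2.undistortPoints(xy[:,None],K,np.array([p['k1'],0,0,0.]))[:,0]
    z=p['range_z'].ravel()
    P=np.stack([s[:,0]*z,-s[:,1]*z,-z,np.ones_like(z)],1)@np.array(p['cam_to_world']).T
    P=P[:,:3].reshape(400,640,3); P[p['range_z']==0]=np.nan
    return P
def save(p,n): cv2.imwrite('pics/'+n+'.png',cv2.cvtColor(p['color'],cv2.COLOR_RGB2BGR))
E
python3 - <<'E'
from h import *
o=monitor.get_obs(); print(o)
for n in ['scene','top']:
    p=camera(n); save(p,n+'0'); C=cloud(p); print(n,np.array(p['cam_to_world'])[:3,3])
    for q in ['clamp','handle_grip','handle_pivot','jaw','column']:
        for r in regions_of(p,q)[:2]:
            pts=C[r['region']]; pts=pts[~np.isnan(pts[:,0])]
            if len(pts): print(q,round(r['p'],2),r['centre'],len(pts),np.median(pts,0).round(3),np.percentile(pts,2,axis=0).round(3),np.percentile(pts,98,axis=0).round(3))
a=cv2.imread('pics/scene0.png');b=cv2.imread('pics/top0.png')
E
```

```text
pics
{'clock': 0.0, 'joint_pos': array([-1.13362623,  0.33288658, -0.06471151,  1.46092233,  0.02163304,
        1.34992268, -0.08849441]), 'joint_velocities': array([-1.50617076e-03, -3.46940014e-06,  1.00328146e-03, -6.97758492e-04,
       -2.59377523e-04,  6.96045507e-04, -1.64652615e-04]), 'tau': array([-1.14211971e-04, -6.25447941e+01,  4.89279523e-02, -3.91597939e+01,
        1.61159394e-02,  1.00262213e-02,  4.41729128e-05]), 'position': array([0.27718124, 0.55975632, 0.23051586]), 'ee_rot': array([ 0.16060691,  0.68859113, -0.16161311,  0.68842493]), 'ft_force': array([ 0.72929725, -0.51681394, -0.21339368]), 'torque': array([-0.00370174,  0.0405451 , -0.03372709]), 'grip_width': 1.0017153014872375}
scene [-0.26972317 -0.45981821  0.97183433]
clamp 0.87 [233.1, 313.4] 2006 [ 0.431 -0.088  0.049] [ 0.38  -0.132  0.007] [ 0.524 -0.025  0.202]
handle_pivot 0.58 [204.5, 313.5] 232 [ 0.428 -0.083  0.193] [ 0.398 -0.091  0.162] [ 0.468 -0.069  0.206]
jaw 0.49 [228.2, 319.5] 67 [ 0.45  -0.095  0.089] [ 0.432 -0.099  0.063] [ 0.476 -0.085  0.103]
jaw 0.36 [299.9, 419.4] 250 [ 0.38  -0.438  0.013] [ 0.347 -0.492 -0.002] [ 0.407 -0.386  0.017]
column 0.6 [233.6, 331.9] 106 [ 0.451 -0.135  0.056] [ 0.442 -0.176  0.048] [0.467 0.001 0.061]
top [ 0.41818925 -0.07460183  1.31392964]
clamp 0.63 [205.7, 322.6] 1643 [ 0.453 -0.077  0.021] [ 0.383 -0.131  0.013] [ 0.532 -0.024  0.205]
handle_grip 0.57 [205.9, 323.3] 104 [ 0.453 -0.077  0.204] [ 0.432 -0.085  0.198] [ 0.475 -0.069  0.208]
handle_grip 0.49 [206.1, 323.5] 140 [ 0.455 -0.077  0.203] [ 0.418 -0.086  0.156] [ 0.481 -0.066  0.207]
handle_pivot 0.74 [210.5, 325.6] 231 [ 0.434 -0.077  0.2  ] [ 0.399 -0.091  0.154] [ 0.475 -0.066  0.207]
column 0.51 [206.7, 333.1] 128 [ 0.457 -0.107  0.058] [ 0.446 -0.163  0.05 ] [ 0.47  -0.002  0.063]
```

```bash
python3 - <<'E'
from h import *
a=cv2.imread('pics/scene0.png');b=cv2.imread('pics/top0.png')
A=cv2.resize(a[160:300,240:440],(800,560)[:2],interpolation=cv2.INTER_CUBIC)[:, :]
B=cv2.resize(b[150:260,260:400],(800,600)[:2],interpolation=cv2.INTER_CUBIC)
cv2.imwrite('pics/c1.png',np.hstack([cv2.resize(A,(400,280)),cv2.resize(B,(400,314))[:280]]))
cv2.imwrite('pics/c2.png',b)
p=camera('top');C=cloud(p)
# handle/arm points
Q=C.reshape(-1,3); Q=Q[~np.isnan(Q[:,0])]
near=Q[(abs(Q[:,0]-.45)<.12)&(abs(Q[:,1]+.08)<.1)]
for lo,hi in[(.19,.22),(.165,.185),(.145,.16),(.005,.03)]:
    s=near[(near[:,2]>lo)&(near[:,2]<hi)]
    if len(s)>5:
        r=cv2.minAreaRect((s[:,:2]*1000).astype(np.float32)); print(lo,len(s),r,s.mean(0).round(4),s.min(0).round(3),s.max(0).round(3))
s=near[(near[:,2]>.165)]
print((s[np.argsort(s[:,0])][::6]*1000).round(0).tolist())
E
```

```text
0.19 166 ((441.2117614746094, -79.9624252319336), (73.2899169921875, 21.716049194335938), 0.12294894456863403) [ 0.4427 -0.0784  0.2016] [ 0.405 -0.091  0.193] [ 0.478 -0.069  0.208]
0.165 53 ((432.03094482421875, -78.75315856933594), (66.47836303710938, 25.039722442626953), 0.19626104831695557) [ 0.4242 -0.0805  0.1791] [ 0.399 -0.091  0.169] [ 0.465 -0.066  0.185]
0.145 431 ((457.5212097167969, -77.79595184326172), (43.907318115234375, 127.95048522949219), 84.53793334960938) [ 0.466  -0.077   0.1547] [ 0.393 -0.103  0.148] [ 0.523 -0.052  0.16 ]
0.005 1050 ((461.4390869140625, -79.37437438964844), (214.0361785888672, 195.07618713378906), 0.15364474058151245) [ 0.4546 -0.078   0.0165] [ 0.355 -0.177  0.005] [0.569 0.018 0.028]
[[399.0, -72.0, 180.0], [399.0, -80.0, 187.0], [402.0, -86.0, 183.0], [404.0, -88.0, 183.0], [407.0, -77.0, 174.0], [407.0, -72.0, 201.0], [410.0, -80.0, 197.0], [413.0, -69.0, 195.0], [413.0, -88.0, 199.0], [415.0, -86.0, 194.0], [418.0, -72.0, 200.0], [418.0, -88.0, 200.0], [421.0, -88.0, 199.0], [424.0, -83.0, 200.0], [424.0, -88.0, 176.0], [426.0, -88.0, 184.0], [429.0, -77.0, 200.0], [432.0, -75.0, 199.0], [434.0, -72.0, 198.0], [437.0, -83.0, 199.0], [440.0, -72.0, 200.0], [442.0, -72.0, 201.0], [445.0, -83.0, 202.0], [448.0, -85.0, 201.0], [451.0, -72.0, 204.0], [453.0, -77.0, 205.0], [453.0, -85.0, 201.0], [456.0, -85.0, 207.0], [457.0, -91.0, 176.0], [459.0, -75.0, 202.0], [461.0, -69.0, 206.0], [461.0, -85.0, 202.0], [464.0, -72.0, 205.0], [467.0, -77.0, 206.0], [467.0, -72.0, 200.0], [470.0, -69.0, 202.0], [472.0, -72.0, 202.0], [475.0, -80.0, 202.0]]
```

View pics/c1.png

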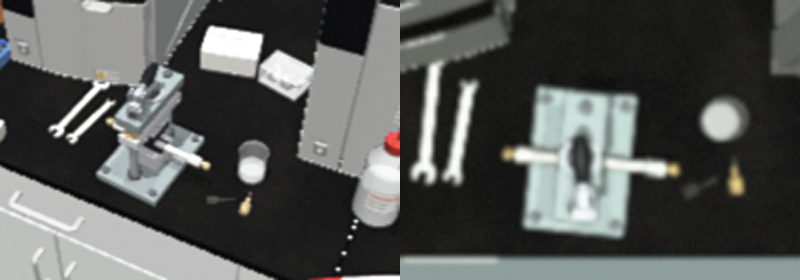

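View pics/c2.png

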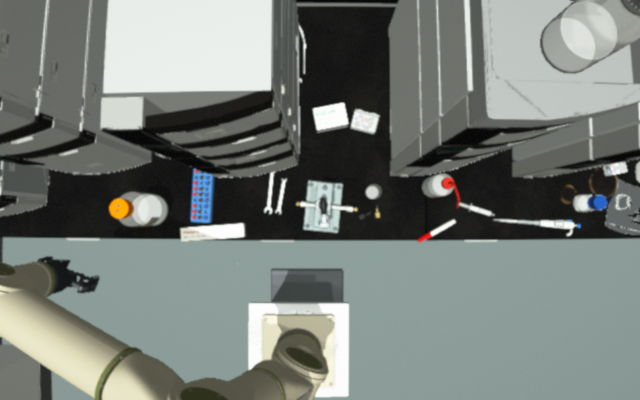

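The top view shows the clamp at about (205, 323), with the handle stowed over the arm and pointing at the robot. The spanners are at (190, 275), the fittings and beaker at (200, 375). The path above the clamp is clear, so I'm moving there now.

Call:
step_arm --pt "0.06 0 0 0.035 0" --pt "0.06 0 -0.015 0.035 0.04" --pt "0.06 0.01 -0.034 0.03 0.04" --pt "0.06 0.01 -0.034 0 0.04" --pt "0.06 0.01 -0.034 0 0.04" --pt "0.06 0.01 -0.034 0 0.04" --pt "0.06 0.01 -0.034 0 0.04" --pt "0.06 0.01 -0.034 0 0.04" --pt "0.06 0.01 -0.034 0 0.04" --pt "0.06 0.01 -0.034 0 0.04" --pt "0.06 0.01 -0.034 0 0.04" --pt "0.06 0.01 -0.034 0 0.04"

```text
clock: 1.65
position: [0.3765, 0.2068, 0.3285]
ee_rot: [0.007, 0.707, -0.006, 0.707]
ft_force: [0.6, 0.2, 0.2]
grip_width: 0.702
```

Call:
step_arm --pt "0.06 0.01 -0.035 0 0.04" --pt "0.06 0.01 -0.035 0 0.04" --pt "0.06 0.01 -0.035 0 0" --pt "0.06 0.01 -0.035 0 0" --pt "0.06 0.01 -0.035 0 0" --pt "0.06 0.01 -0.035 0 0" --pt "0.06 0.008 -0.035 0 0" --pt "0.06 0.008 -0.035 0 0" --pt "0.06 0 -0.005 -0.015 0" --pt "0.06 0 0 0 0"

```text
clock: 2.48
position: [0.4515, -0.0789, 0.3117]
ee_rot: [-0.02, 0.708, 0.02, 0.706]
ft_force: [-0.0, -0.8, 0.3]
grip_width: 0.703
```

```bash
python3 - <<'E'
from h import *
from scipy.spatial.transform import Rotation as R
o=monitor.get_obs(); print(o['clock'],o['position'],o['ft_force'],R.from_quat(o['ee_rot']).as_matrix().round(3))
p=camera('wrist'); save(p,'w1'); C=cloud(p)
for q in ['handle_grip','handle_pivot']:
    for r in regions_of(p,q)[:2]:
        pts=C[r['region']]; pts=pts[~np.isnan(pts[:,0])]; print(q,r['p'],r['centre'],len(pts),np.median(pts,0).round(4))
Q=C.reshape(-1,3); Q=Q[~np.isnan(Q[:,0])]
near=Q[(abs(Q[:,0]-.45)<.1)&(abs(Q[:,1]+.08)<.09)]
for lo,hi in[(.19,.215),(.145,.158)]:
    s=near[(near[:,2]>lo)&(near[:,2]<hi)]
    if len(s)>5: print(lo,len(s),cv2.minAreaRect((s[:,:2]*1000).astype(np.float32)),s.min(0).round(3),s.max(0).round(3))
s=near[(near[:,2]>.19)&(near[:,2]<.215)]
for x in np.arange(.4,.49,.006):
    t=s[abs(s[:,0]-x)<.003]
    if len(t)>3: print(round(x,3),len(t),t[:,1].min().round(4),t[:,1].max().round(4),((t[:,1].min()+t[:,1].max())/2).round(4),t[:,2].max().round(4))
E
```

```text
2.4833 [ 0.4515197  -0.07890535  0.31170344] [-0.04821185 -0.80344134  0.28527495] [[-0.002 -0.055  0.998]
 [-0.     0.998  0.055]
 [-1.    -0.    -0.002]]
handle_grip 0.59 [192.4, 319.7] 1397 [ 0.453  -0.0766  0.202 ]
handle_pivot 0.94 [167.6, 321.3] 3010 [ 0.4337 -0.0778  0.1983]
0.19 2125 ((441.4161376953125, -77.4121322631836), (75.6089859008789, 25.138622283935547), 3.343843936920166) [ 0.403 -0.092  0.19 ] [ 0.479 -0.066  0.206]
0.145 3589 ((457.3218994140625, -76.40415954589844), (44.030723571777344, 127.48914337158203), 84.55070495605469) [ 0.392 -0.104  0.145] [ 0.522 -0.049  0.158]
0.406 103 -0.0904 -0.0668 -0.0786 0.202
0.412 279 -0.0918 -0.0665 -0.0792 0.2008
0.418 187 -0.0914 -0.0663 -0.0789 0.2004
0.424 105 -0.0896 -0.0731 -0.0814 0.2005
0.43 168 -0.0857 -0.0706 -0.0782 0.2021
0.436 175 -0.0853 -0.0693 -0.0773 0.2031
0.442 191 -0.0859 -0.0681 -0.077 0.2051
0.448 195 -0.0864 -0.0678 -0.0771 0.2054
0.454 190 -0.0862 -0.0674 -0.0768 0.2061
0.46 186 -0.0859 -0.067 -0.0764 0.2059
0.466 159 -0.0848 -0.0673 -0.0761 0.2053
0.472 127 -0.0837 -0.068 -0.0758 0.205
0.478 60 -0.0827 -0.0685 -0.0756 0.2046
```

View pics/w1.png

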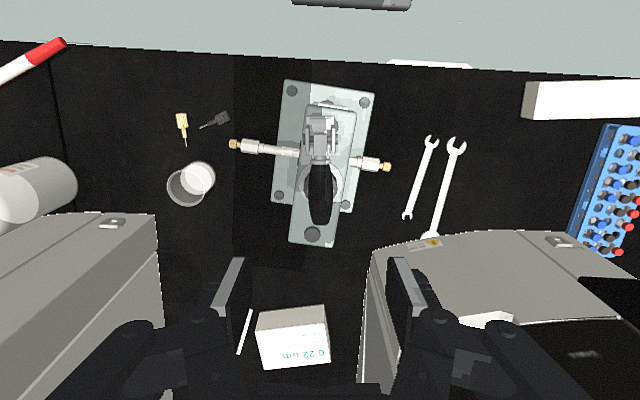

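Call:
step_arm --pt "0.05 0.003 0.002 -0.03 0" --pt "0.05 0 0 -0.03 0" --pt "0.05 0 0 -0.03 0" --pt "0.05 0 0 -0.025 0" --pt "0.05 0 0 -0.01 0" --pt "0.05 0 0 0 0" --pt "0.0 0 0 0 0" --pt "0.0 0 0 0 0" --pt "0.0 0 0 0 0" --pt "0.0 0 0 0 0" --pt "0 0 0 0 0" --force 20

```text
clock: 3.55
position: [0.4568, -0.0761, 0.1901]
ee_rot: [-0.021, 0.705, 0.02, 0.708]
ft_force: [2.4, -7.6, 0.7]
grip_width: 0.199
```

Call:
step_arm --pt "0 -0.0004 -0.001 0.0056 0" --pt "0 -0.0011 0 0.0055 0" --pt "0 -0.0018 0 0.0054 0" --pt "0 -0.0026 0 0.005 0" --pt "0 -0.0032 0 0.0047 0" --pt "0 -0.0038 -0.0005 0.0042 0" --pt "0 0 0 0 0"

```text
clock: 4.13
position: [0.4422, -0.0774, 0.2201]
ee_rot: [-0.021, 0.706, 0.02, 0.707]
ft_force: [-0.5, -6.0, -1.9]
grip_width: 0.199
```

```bash
python3 - <<'E'
from h import *
p=camera('scene'); save(p,'s2'); a=cv2.imread('pics/s2.png')
cv2.imwrite('pics/s2c.png',cv2.resize(a[140:260,240:400],(640,480),interpolation=cv2.INTER_CUBIC))
E
```

```text
(no output)
```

View pics/s2c.png

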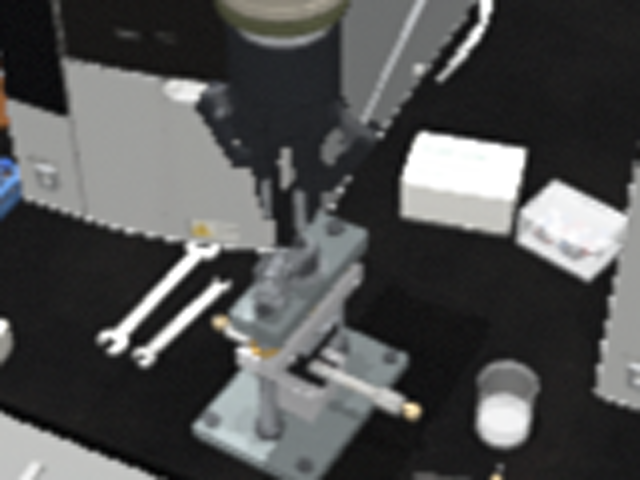

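The handle is still between the fingers at about (300, 240) in the crop, and it has lifted. I'm carrying on along the arc.

Call:
step_arm --pt "0 -0.0043 -0.0005 0.0037 0" --pt "0 -0.0048 0 0.0031 0" --pt "0 -0.0052 -0.0005 0.0025 0" --pt "0 -0.0054 0 0.0018 0" --pt "0 -0.0057 -0.0005 0.0011 0" --pt "0 -0.0057 0 0.0004 0" --pt "0 -0.001 0 0 0" --pt "0 0 0 0 0"

```text
clock: 4.85
position: [0.4115, -0.0787, 0.2333]
ee_rot: [-0.021, 0.705, 0.021, 0.708]
ft_force: [1.4, -5.8, 3.0]
grip_width: 0.196
```

Call:
step_arm --pt "0 -0.002 0 0 0" --pt "0 -0.002 0 0 0" --pt "0 0 0 0 0"

```text
clock: 5.1
position: [0.4077, -0.0786, 0.2334]
ee_rot: [-0.021, 0.705, 0.021, 0.709]
ft_force: [2.2, -5.6, 3.5]
grip_width: 0.201
```

```bash
python3 - <<'E'
from h import *
p=camera('scene'); save(p,'s3'); a=cv2.imread('pics/s3.png')
A=cv2.resize(a[165:235,260:350],(640,480),interpolation=cv2.INTER_CUBIC)
cv2.imwrite('pics/s3c.png',A)
C=cloud(p)
for q in ['handle_grip','handle_pivot']:
    for r in regions_of(p,q)[:2]:
        t=C[r['region']]; t=t[~np.isnan(t[:,0])]; print(q,r['p'],r['centre'],len(t),np.median(t,0).round(3),t.min(0).round(3),t.max(0).round(3))
E
```

```text
handle_grip 0.61 [207.6, 309.0] 207 [ 0.411 -0.081  0.183] [ 0.397 -0.093  0.001] [0.589 0.032 0.26 ]
handle_grip 0.45 [197.0, 304.5] 32 [ 0.407 -0.079  0.235] [ 0.403 -0.085  0.221] [ 0.41  -0.072  0.255]
handle_pivot 0.55 [205.7, 311.3] 206 [ 0.41  -0.081  0.183] [ 0.396 -0.093  0.003] [0.589 0.032 0.252]
```

View pics/s3c.png

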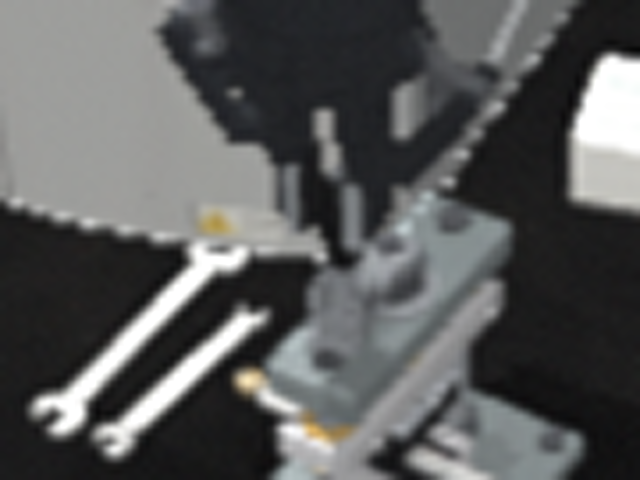

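The handle (about (340, 230) in the crop) looks close to upright. I'll push on gently until I feel the stop.

Call:
step_arm --pt "0 -0.002 0 0 0" --pt "0 -0.002 0 0 0" --pt "0 0 0 0 0"

```text
clock: 5.5
position: [0.4046, -0.0785, 0.2334]
ee_rot: [-0.021, 0.704, 0.021, 0.709]
ft_force: [9.9, -5.3, -3.0]
grip_width: 0.202
```

Call:
step_arm --pt "0 0.001 0 0 0" --pt "0 0 0 0 0" --pt "0 0 0 -0.002 0" --pt "0 0 0 -0.002 0" --pt "0 0 0 -0.002 0" --pt "0 0 0 0 0" --force 60

```text
clock: 6.0
position: [0.4055, -0.0785, 0.2277]
ee_rot: [-0.021, 0.705, 0.021, 0.709]
ft_force: [4.3, -3.9, 3.6]
grip_width: 0.169
```

Call:
step_arm --pt "0 0 0 -0.002 0" --pt "0 0 0 -0.002 0" --pt "0 0 0 -0.002 0" --pt "0 0 0 -0.001 0"

```text
clock: 6.33
position: [0.4071, -0.0784, 0.2227]
ee_rot: [-0.021, 0.703, 0.021, 0.71]
ft_force: [2.1, -5.3, 25.6]
grip_width: 0.174
```

Call:
step_arm --pt "0 0 0 0.0005 0" --pt "0.05 0 0 0 0" --pt "0.05 0 0 0 0" --pt "0.05 0 0 0 0" --pt "0.05 0 0 0.03 0" --pt "0.05 0 0 0.035 0" --pt "0.05 0 0 0.03 0" --pt "0.05 0 0 0 0"

```text
clock: 7.0
position: [0.405, -0.0773, 0.3191]
ee_rot: [-0.021, 0.704, 0.022, 0.709]
ft_force: [-0.0, -0.4, -0.4]
grip_width: 0.583
```

```bash
python3 - <<'E'
from h import *
print(monitor.get_obs()['ft_force'])
p=camera('scene'); save(p,'s4'); a=cv2.imread('pics/s4.png'); q=camera('wrist'); save(q,'w4'); b=cv2.imread('pics/w4.png')
A=cv2.resize(a[165:245,260:350],(450,400),interpolation=cv2.INTER_CUBIC)
cv2.imwrite('pics/s4c.png',np.hstack([A,cv2.resize(b[50:300,210:430],(350,400))]))
C=cloud(p); Q=C.reshape(-1,3); s=Q[(abs(Q[:,0]-.407)<.03)&(abs(Q[:,1]+.079)<.03)&(Q[:,2]>.2)&(Q[:,2]<.27)]
print('scene',len(s));
for z in np.arange(.2,.27,.006):
    t=s[abs(s[:,2]-z)<.003]
    if len(t): print(z.round(3),len(t),t.mean(0).round(4))
C=cloud(q); Q=C.reshape(-1,3); s=Q[(abs(Q[:,0]-.407)<.03)&(abs(Q[:,1]+.079)<.03)&(Q[:,2]>.2)&(Q[:,2]<.27)]
print('wrist',len(s));
for z in np.arange(.2,.27,.006):
    t=s[abs(s[:,2]-z)<.003]
    if len(t): print(z.round(3),len(t),t.mean(0).round(4),t.min(0).round(3),t.max(0).round(3))
E
```

```text
[-0.02127085 -0.41670838 -0.37097742]
scene 97
0.2 10 [ 0.4103 -0.0823  0.2014]
0.206 5 [ 0.4097 -0.0821  0.2074]
0.212 9 [ 0.4067 -0.0798  0.2126]
0.218 8 [ 0.4087 -0.0826  0.2179]
0.224 13 [ 0.4086 -0.0813  0.224 ]
0.23 12 [ 0.4092 -0.0822  0.2298]
0.236 10 [ 0.4096 -0.0811  0.2354]
0.242 13 [ 0.4093 -0.081   0.2416]
0.248 16 [ 0.4133 -0.0806  0.2479]
0.254 1 [ 0.4122 -0.0741  0.2511]
wrist 990
0.2 61 [ 0.4086 -0.0779  0.2007] [ 0.404 -0.088  0.2  ] [ 0.42  -0.067  0.202]
0.206 19 [ 0.4067 -0.0794  0.2067] [ 0.405 -0.085  0.204] [ 0.409 -0.072  0.209]
0.212 37 [ 0.4063 -0.0782  0.2125] [ 0.405 -0.086  0.21 ] [ 0.41  -0.071  0.215]
0.218 58 [ 0.4064 -0.0782  0.2182] [ 0.404 -0.087  0.215] [ 0.413 -0.069  0.221]
0.224 81 [ 0.407  -0.0779  0.2241] [ 0.404 -0.088  0.221] [ 0.415 -0.068  0.227]
0.23 110 [ 0.4075 -0.0785  0.2301] [ 0.404 -0.087  0.227] [ 0.415 -0.069  0.233]
0.236 126 [ 0.4082 -0.0781  0.2362] [ 0.405 -0.087  0.233] [ 0.415 -0.069  0.239]
0.242 154 [ 0.4095 -0.0782  0.2421] [ 0.406 -0.086  0.239] [ 0.418 -0.07   0.245]
0.248 344 [ 0.4139 -0.078   0.2483] [ 0.408 -0.085  0.245] [ 0.422 -0.071  0.25 ]
```

View pics/s4c.png

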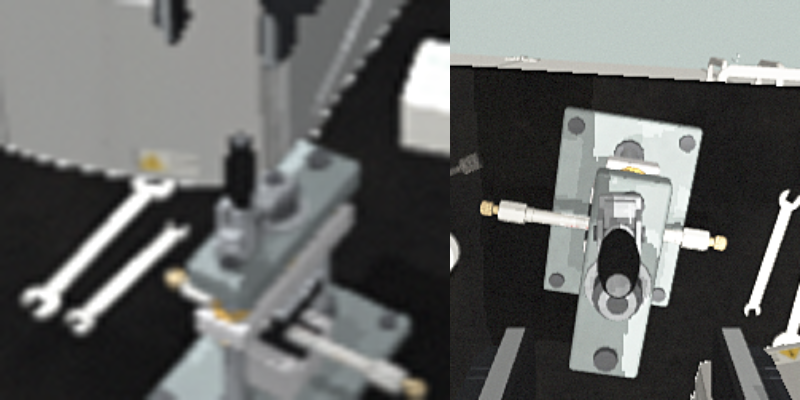

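The handle top is at z = 0.249, which is the value expected when it is home (it would be 0.259 if still out). It also stands plumb, so it is upright and locked. I'll grip the barrel again, and work out the circle.

Call:
step_arm --pt "0.05 0.004 -0.0005 -0.01 0" --pt "0.05 0.004 -0.0005 -0.03 0" --pt "0.05 0 0 -0.03 0" --pt "0.05 0 0 -0.025 0" --pt "0.05 0 0 -0.01 0" --pt "0.05 0 0 0 0" --pt "0 0 0 0 0" --pt "0 0 0 0 0" --pt "0 0 0 0 0" --pt "0 0 0 0 0" --force 40

```text
clock: 7.93
position: [0.4121, -0.0787, 0.2101]
ee_rot: [-0.021, 0.706, 0.021, 0.708]
ft_force: [0.0, -2.0, 3.9]
grip_width: 0.194
```

```bash
python3 - <<'E'
import numpy as np
a0=183
for st in (12,):
  a=np.radians(a0-st*np.arange(0,37)); P=45*np.c_[np.cos(a),np.sin(a)]
  for i,d in enumerate(np.diff(P,axis=0)): print(st*(i+1),(a0-st*(i+1)),d.round(1).tolist(), end='; ')
E
```

```text
12 171 [0.5, 9.4]; 24 159 [2.4, 9.1]; 36 147 [4.3, 8.4]; 48 135 [5.9, 7.3]; 60 123 [7.3, 5.9]; 72 111 [8.4, 4.3]; 84 99 [9.1, 2.4]; 96 87 [9.4, 0.5]; 108 75 [9.3, -1.5]; 120 63 [8.8, -3.4]; 132 51 [7.9, -5.1]; 144 39 [6.7, -6.7]; 156 27 [5.1, -7.9]; 168 15 [3.4, -8.8]; 180 3 [1.5, -9.3]; 192 -9 [-0.5, -9.4]; 204 -21 [-2.4, -9.1]; 216 -33 [-4.3, -8.4]; 228 -45 [-5.9, -7.3]; 240 -57 [-7.3, -5.9]; 252 -69 [-8.4, -4.3]; 264 -81 [-9.1, -2.4]; 276 -93 [-9.4, -0.5]; 288 -105 [-9.3, 1.5]; 300 -117 [-8.8, 3.4]; 312 -129 [-7.9, 5.1]; 324 -141 [-6.7, 6.7]; 336 -153 [-5.1, 7.9]; 348 -165 [-3.4, 8.8]; 360 -177 [-1.5, 9.3]; 372 -189 [0.5, 9.4]; 384 -201 [2.4, 9.1]; 396 -213 [4.3, 8.4]; 408 -225 [5.9, 7.3]; 420 -237 [7.3, 5.9]; 432 -249 [8.4, 4.3];
```

Call:
step_arm --pt "0 0.0005 0.0094 0 0" --pt "0 0.0024 0.0091 0 0" --pt "0 0.0043 0.0084 0 0" --pt "0 0.0059 0.0073 0 0"

```text
clock: 8.27
position: [0.4249, -0.0449, 0.21]
ee_rot: [-0.021, 0.706, 0.021, 0.707]
ft_force: [-3.0, -7.4, 7.8]
grip_width: 0.195
```

Call:
step_arm --pt "0 0.0073 0.0059 0 0" --pt "0 0.0084 0.0043 0 0" --pt "0 0.0091 0.0024 0 0" --pt "0 0.0094 0.0005 0 0" --pt "0 0.0093 -0.0015 0 0" --pt "0 0.0088 -0.0034 0 0"

```text
clock: 8.77
position: [0.4768, -0.0365, 0.2098]
ee_rot: [-0.021, 0.707, 0.021, 0.707]
ft_force: [-9.7, -3.3, 11.6]
grip_width: 0.191
```

Call:
step_arm --pt "0 0.0079 -0.0051 0 0"

```text
clock: 8.85
position: [0.4846, -0.0414, 0.2098]
ee_rot: [-0.021, 0.707, 0.021, 0.706]
ft_force: [-10.6, -1.6, 11.7]
grip_width: 0.195
```

Call:
step_arm --pt "0 0.0067 -0.0067 0 0"

```text
clock: 8.93
position: [0.4912, -0.0478, 0.2098]
ee_rot: [-0.021, 0.707, 0.022, 0.706]
ft_force: [-10.4, 0.1, 12.3]
grip_width: 0.195
```

```bash
python3 - <<'E'
from h import *
p=camera('scene'); save(p,'s5'); a=cv2.imread('pics/s5.png')
cv2.imwrite('pics/s5c.png',cv2.resize(a[195:255,280:360],(640,480),interpolation=cv2.INTER_CUBIC))
C=cloud(p)
for q in ['jaw','column']:
    for r in regions_of(p,q)[:2]:
        t=C[r['region']]; t=t[~np.isnan(t[:,0])]; print(q,r['p'],r['centre'],len(t),np.median(t,0).round(3),np.percentile(t,3,axis=0).round(3),np.percentile(t,97,axis=0).round(3))
print(monitor.get_obs()['ft_force'])
E
```

```text
jaw 0.75 [235.4, 333.7] 122 [ 0.451 -0.14   0.055] [ 0.443 -0.178 -0.002] [0.5   0.001 0.06 ]
jaw 0.62 [228.5, 319.1] 48 [ 0.451 -0.095  0.078] [ 0.433 -0.098  0.071] [ 0.471 -0.088  0.086]
column 0.68 [236.1, 337.1] 56 [ 0.449 -0.154  0.056] [ 0.442 -0.176  0.052] [ 0.458 -0.065  0.06 ]
[-3.52255819 -3.53388924  8.95831229]
```

View pics/s5c.png

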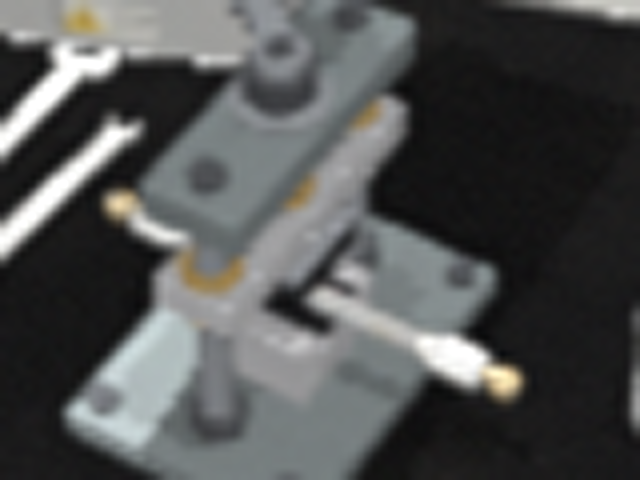

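The black pad at about (300, 300) in the crop is close above the column. From here I go 12° per call and watch the tangential force. The running drag has been about 7 N.

Call:
step_arm --pt "0 0.0027 -0.0038 0 0" --pt "0 0.0024 -0.0041 0 0"

```text
clock: 9.25
position: [0.4961, -0.0552, 0.2098]
ee_rot: [-0.021, 0.707, 0.022, 0.706]
ft_force: [-9.1, 1.5, 11.1]
grip_width: 0.191
```

Call:
step_arm --pt "0 0.002 -0.0043 0 0" --pt "0 0.0014 -0.0045 0 0"

```text
clock: 9.42
position: [0.4996, -0.0636, 0.2099]
ee_rot: [-0.021, 0.707, 0.022, 0.707]
ft_force: [-8.1, 3.4, 11.2]
grip_width: 0.19
```

Call:
step_arm --pt "0 0.001 -0.0046 0 0" --pt "0 0.0005 -0.0047 0 0"

```text
clock: 9.58
position: [0.5014, -0.0724, 0.2099]
ee_rot: [-0.021, 0.707, 0.023, 0.707]
ft_force: [-5.1, 5.5, 10.8]
grip_width: 0.192
```

Call:
step_arm --pt "0 0.0 -0.0047 0 0" --pt "0 -0.0005 -0.0047 0 0"

```text
clock: 9.75
position: [0.5013, -0.0815, 0.21]
ee_rot: [-0.021, 0.706, 0.023, 0.707]
ft_force: [-4.5, 6.3, 8.1]
grip_width: 0.195
```

Call:
step_arm --pt "0 -0.001 -0.0046 0 0" --pt "0 -0.0014 -0.0045 0 0"

```text
clock: 9.92
position: [0.4993, -0.0904, 0.21]
ee_rot: [-0.021, 0.706, 0.023, 0.707]
ft_force: [-1.9, 6.2, 8.0]
grip_width: 0.19
```

Call:
step_arm --pt "0 -0.0019 -0.0043 0 0" --pt "0 -0.0024 -0.0041 0 0"

```text
clock: 10.08
position: [0.4955, -0.0989, 0.2101]
ee_rot: [-0.021, 0.706, 0.023, 0.708]
ft_force: [2.8, 5.3, 5.3]
grip_width: 0.191
```

Call:
step_arm --pt "0 -0.0027 -0.0038 0 0" --pt "0 -0.0032 -0.0035 0 0"

```text
clock: 10.25
position: [0.49, -0.1065, 0.2102]
ee_rot: [-0.021, 0.705, 0.023, 0.708]
ft_force: [5.6, 4.2, 2.7]
grip_width: 0.194
```

Call:
step_arm --pt "0 -0.0035 -0.0031 0 0" --pt "0 -0.0038 -0.0028 0 0"

```text
clock: 10.42
position: [0.4829, -0.113, 0.2102]
ee_rot: [-0.022, 0.705, 0.022, 0.709]
ft_force: [5.5, 2.0, 2.4]
grip_width: 0.192
```

Call:
step_arm --pt "0 -0.0041 -0.0024 0 0" --pt "0 -0.0043 -0.0019 0 0"

```text
clock: 10.58
position: [0.4746, -0.1179, 0.2103]
ee_rot: [-0.022, 0.705, 0.022, 0.709]
ft_force: [7.0, -0.5, 0.8]
grip_width: 0.195
```

Call:
step_arm --pt "0 -0.0045 -0.0014 0 0" --pt "0 -0.0046 -0.001 0 0"

```text
clock: 10.75
position: [0.4654, -0.1209, 0.2103]
ee_rot: [-0.022, 0.705, 0.021, 0.709]
ft_force: [6.3, -1.7, 1.4]
grip_width: 0.192
```

Call:
step_arm --pt "0 -0.0047 -0.0005 0 0" --pt "0 -0.0047 0 0 0"

```text
clock: 10.92
position: [0.4558, -0.1219, 0.2103]
ee_rot: [-0.022, 0.705, 0.021, 0.709]
ft_force: [6.2, -4.6, 1.0]
grip_width: 0.186
```

Call:
step_arm --pt "0 -0.0047 0.0004 0 0" --pt "0 -0.0046 0.0009 0 0"

```text
clock: 11.08
position: [0.4466, -0.121, 0.2103]
ee_rot: [-0.022, 0.705, 0.02, 0.709]
ft_force: [8.2, -6.9, 0.8]
grip_width: 0.196
```

The tangential force rose to about 9.6 N from about 6, so the pad is touching. Now small steps.

Call:
step_arm --pt "0 -0.0015 0.0004 0 0"

```text
clock: 11.17
position: [0.4449, -0.1206, 0.2103]
ee_rot: [-0.022, 0.705, 0.02, 0.709]
ft_force: [7.8, -6.6, -0.5]
grip_width: 0.194
```

Call:
step_arm --pt "0 -0.0013 0.0004 0 0" --pt "0 -0.0013 0.0004 0 0"

```text
clock: 11.33
position: [0.4427, -0.12, 0.2103]
ee_rot: [-0.022, 0.705, 0.02, 0.709]
ft_force: [8.0, -7.0, -1.4]
grip_width: 0.194
```

Call:
step_arm --pt "0 -0.0013 0.0005 0 0" --pt "0 -0.0012 0.0005 0 0"

```text
clock: 11.5
position: [0.4403, -0.1192, 0.2103]
ee_rot: [-0.022, 0.705, 0.02, 0.709]
ft_force: [8.8, -7.5, -1.7]
grip_width: 0.192
```

That is about 5 N above drag, or roughly 58 N on the column. I'm releasing and retreating upward.

Call:
step_arm --pt "0 0 0 0 0" --pt "0 0 0 0 0" --pt "0 0 0 0 0"

```text
clock: 11.75
position: [0.4403, -0.1191, 0.2103]
ee_rot: [-0.022, 0.705, 0.02, 0.709]
ft_force: [7.1, -7.4, 0.2]
grip_width: 0.192
```

Call:
step_arm --pt "0.05 0 0 0 0" --pt "0.05 0 0 0 0" --pt "0.05 0 0 0 0" --pt "0.05 0 0 0.03 0" --pt "0.05 0 0 0.035 0" --pt "0.05 0 0 0.035 0" --pt "0.05 0 0 0.02 0" --pt "0.05 0 0 0 0"

```text
clock: 12.42
position: [0.4396, -0.1176, 0.333]
ee_rot: [-0.021, 0.705, 0.022, 0.709]
ft_force: [0.4, 0.2, -0.8]
grip_width: 0.585
```

```bash
python3 - <<'E'
from h import *
print(monitor.get_obs()['ft_force'])
p=camera('scene'); save(p,'s6'); a=cv2.imread('pics/s6.png'); q=camera('wrist'); save(q,'w6'); b=cv2.imread('pics/w6.png')
A=cv2.resize(a[170:260,270:370],(444,400),interpolation=cv2.INTER_CUBIC)
cv2.imwrite('pics/s6c.png',np.hstack([A,cv2.resize(b[50:300,210:430],(350,400))]))
Q=cloud(q).reshape(-1,3); s=Q[(abs(Q[:,0]-.440)<.03)&(abs(Q[:,1]+.119)<.03)&(Q[:,2]>.2)&(Q[:,2]<.27)]
for z in np.arange(.2,.27,.008):
    t=s[abs(s[:,2]-z)<.004]
    if len(t): print(z.round(3),len(t),t.mean(0).round(4),t.min(0).round(3),t.max(0).round(3))
E
```

```text
[ 0.39737286  0.17136517 -0.76897741]
0.2 41 [ 0.4367 -0.1182  0.2006] [ 0.432 -0.129  0.2  ] [ 0.448 -0.108  0.203]
0.208 14 [ 0.4355 -0.1194  0.2085] [ 0.435 -0.123  0.205] [ 0.436 -0.116  0.212]
0.216 47 [ 0.4355 -0.1189  0.2161] [ 0.434 -0.126  0.212] [ 0.439 -0.111  0.22 ]
0.224 81 [ 0.436  -0.119   0.2243] [ 0.434 -0.128  0.22 ] [ 0.443 -0.109  0.228]
0.232 111 [ 0.4365 -0.1188  0.2321] [ 0.434 -0.128  0.228] [ 0.443 -0.11   0.236]
0.24 158 [ 0.4378 -0.1188  0.24  ] [ 0.434 -0.127  0.236] [ 0.447 -0.11   0.244]
0.248 345 [ 0.442  -0.1181  0.248 ] [ 0.436 -0.125  0.244] [ 0.45  -0.111  0.251]
```

View pics/s6c.png

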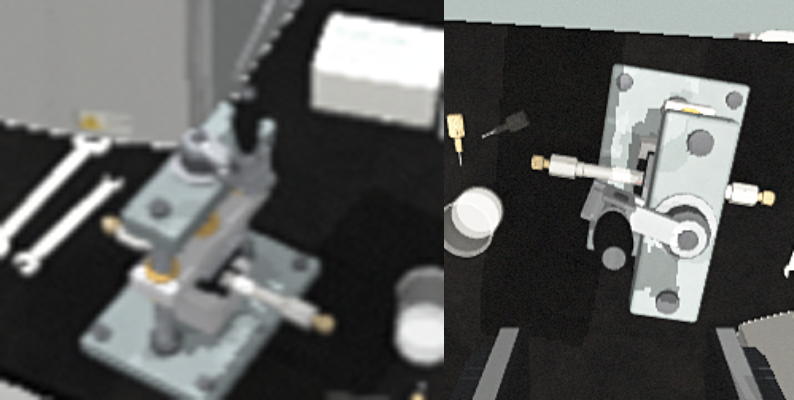

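The handle stands upright (top 0.248, home), and the column and the bystanders in view sit where they did. With the arm held still the push was about 9.3 N, against 4 N of resting drag, so about 5.3 N and 60 N of jaw force. Both readings agree, so I'm handing in.

```bash
python3 -c "
from h import *
print(ticket.hand_in()); print(monitor.get_obs()['clock'])"
```

```text
the job is handed in; nothing more can be done
None
the job is handed in; nothing more can be done
```

I swung the handle up against its stop and pressed it home. Then I cranked clockwise about 295° until the force climbed, released the handle and backed off upward. The job is handed in at about 12.5 s on the robot's clock; the hand-in gave no verdict.

**Handle:** the last depth check put its top at z = 0.248 m, which matches home (it would be 0.259 m if still out), and it stood plumb.

**Grip on the column:** the push was about 5 N above the running drag while turning and about 5.3 N above the resting drag when held still. That is roughly 60 N from the jaw, inside the 25–100 N window. It is inferred from the wrist force, since the jaw force can't be read directly; a 1 N error in the drag would shift it by about 12 N.

**Surroundings:** in the last pictures the column still lies in the V, and the spanners, fittings and beaker look undisturbed, judged by eye. I did not look at the squeeze bottle, rack or pen again, but the arm kept well above them.

No check failed or disagreed.

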